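# Check in the cassettes at the two-sided reader

## Task

Check in the white cassettes after the donation session: with the filter turret still parked, stand all of them flat on the table with their red plates flush against the reader bar, then turn the turret one click to the red mark and leave it there with the cassettes in place for a second. Then turn each cassette so that its blue plate is flush against the bar instead, and when all are in place turn the turret one more click to blue and again leave them there for a second. Finally set all the cassettes flat and upright in the blue tray, leave the turret at blue, and leave everything else on the bench alone.

Things in the scene. Friction and masses are not known exactly. Their poses are not given: they have to be found in the camera images.
- cas1_grip (a point): Cassette 1 (may be absent): white case 70 x 70 x 40 mm tall, 0.25 kg, on top an upright grey grip rib, 50 mm long along its x, 14 mm thick along its y, 44 mm tall (84 mm overall). Point: middle of the rib, 62 mm above the underside. z up; the red plate is the +x side, the blue plate the +y side (90 degrees counter-clockwise from red, seen from above); coloured strips on the top edge mark them.
- cas1_red (a point): Centre of the outer face of cassette 1's red plate: 35 mm from the cassette's middle along its +x, 20 mm above its underside; axes as the cassette's.
- cas1_blue (a point): Centre of the outer face of cassette 1's blue plate: 35 mm from the cassette's middle along its +y, 20 mm above its underside; axes as the cassette's.
- cas2_grip (a point): Cassette 2 (may be absent): white case 70 x 70 x 40 mm tall, 0.25 kg, on top an upright grey grip rib, 50 mm long along its x, 14 mm thick along its y, 44 mm tall (84 mm overall). Point: middle of the rib, 62 mm above the underside. z up; the red plate is the +x side, the blue plate the +y side (90 degrees counter-clockwise from red, seen from above); coloured strips on the top edge mark them.
- cas2_red (a point): Centre of the outer face of cassette 2's red plate: 35 mm from the cassette's middle along its +x, 20 mm above its underside; axes as the cassette's.
- cas2_blue (a point): Centre of the outer face of cassette 2's blue plate: 35 mm from the cassette's middle along its +y, 20 mm above its underside; axes as the cassette's.
- cas3_grip (a point): Cassette 3 (may be absent): white case 70 x 70 x 40 mm tall, 0.25 kg, on top an upright grey grip rib, 50 mm long along its x, 14 mm thick along its y, 44 mm tall (84 mm overall). Point: middle of the rib, 62 mm above the underside. z up; the red plate is the +x side, the blue plate the +y side (90 degrees counter-clockwise from red, seen from above); coloured strips on the top edge mark them.
- cas3_red (a point): Centre of the outer face of cassette 3's red plate: 35 mm from the cassette's middle along its +x, 20 mm above its underside; axes as the cassette's.
- cas3_blue (a point): Centre of the outer face of cassette 3's blue plate: 35 mm from the cassette's middle along its +y, 20 mm above its underside; axes as the cassette's.
- reader: The fixed reader: bar plus, at the bar's +y end, a round turret base (112 mm diameter, 15 mm tall, centred 225 mm along +y, in line with the bar's face). Origin: on the table, below the middle of the bar's front face; axes as reader_face.
- reader_face (a point): Middle of the upright front face of the grey reader bar, 20 mm above the table. Bar: 330 mm long along y, 35 mm thick towards +x, 36 mm tall. The face is the plane x = 0 and looks to -x, roughly towards the robot; cassettes stand on the table before it (negative x), with their middles within 110 mm of the middle; three fit 105 mm apart.
- turret (a joint): Filter turret: white disc, 92 mm diameter, 30 mm thick, on the turret base. Angle in rad, growing counter-clockwise from above. Spring detents: 0 parked (black mark at the base's black pointer, on the robot's side), 1.047 red mark at the pointer, 2.094 blue mark there. It snaps to the nearest detent when let go; about 0.2 N m takes it over the hump; stops at -0.1 and 2.2.
- turret_grip (a point): Middle of the turret's black grip bar, on the turning axis, 65 mm above the table; bar 60 mm long along this frame's x, 14 mm thick along y, 40 mm tall (45 to 85 mm above the table). The frame turns with the turret: at angle 0 its axes are those of reader_face.
- tray: Fixed shallow blue tray, 330 mm long along its x, 115 mm wide along its y, 22 mm high, walls and floor 5 mm thick, open on top. Origin: centre of its underside. Room for three cassettes in a row along x, about 95 mm apart.
- sanitizer: Bystander, to be left alone: upright bottle, 56 mm diameter, 120 mm tall. Origin: centre of its underside.
- jar: Bystander, to be left alone: jar with a blue cap, 64 mm diameter, 80 mm tall. Origin: centre of its underside.
- tape: Bystander, to be left alone: roll of paper tape lying flat, 90 mm diameter, 25 mm high. Origin: centre of its underside.
- marker: Bystander, to be left alone: green marker pen lying flat, 130 mm long, 14 mm high. Origin: centre of its underside.
- dish: Bystander, to be left alone: steel bowl, 110 mm diameter, 40 mm high. Origin: centre of its underside.
- clamp: Bystander, to be left alone: blue tubing clamp lying flat, 130 mm long, 12 mm high. Origin: centre of its underside.
- cup: Bystander, to be left alone: orange cup, 72 mm diameter, 85 mm tall. Origin: centre of its underside.

How it is judged:
On the way, in this order (a step that is already met when the one before it is completed fails the run):
1. all present cassettes stand with their red plates flush on the bar, turret still parked (x of cas1_red in the frame of reader_face between -0.005 and 0.004 m and y of cas1_red in the frame of reader_face between -0.16 and 0.16 m and angle between the x axis of each of cas1_red, cas2_red, cas3_red and the x axis of reader_face, either way round below 0.09 rad and angle between each of cas1_grip, cas2_grip, cas3_grip's own z axis and vertical below 0.09 rad and height (world z) of each of cas1_grip, cas2_grip, cas3_grip below 0.068 m and x of cas2_red in the frame of reader_face between -0.005 and 0.004 m and y of cas2_red in the frame of reader_face between -0.16 and 0.16 m and x of cas3_red in the frame of reader_face between -0.005 and 0.004 m and y of cas3_red in the frame of reader_face between -0.16 and 0.16 m and value of joint turret between -0.12 and 0.12 rad), for 0.2 s.
2. turret at red with all red plates flush (x of cas1_red in the frame of reader_face between -0.005 and 0.004 m and y of cas1_red in the frame of reader_face between -0.16 and 0.16 m and angle between the x axis of each of cas1_red, cas2_red, cas3_red and the x axis of reader_face, either way round below 0.09 rad and angle between each of cas1_grip, cas2_grip, cas3_grip's own z axis and vertical below 0.09 rad and height (world z) of each of cas1_grip, cas2_grip, cas3_grip below 0.068 m and x of cas2_red in the frame of reader_face between -0.005 and 0.004 m and y of cas2_red in the frame of reader_face between -0.16 and 0.16 m and x of cas3_red in the frame of reader_face between -0.005 and 0.004 m and y of cas3_red in the frame of reader_face between -0.16 and 0.16 m and value of joint turret between 0.9272 and 1.1672 rad), for 0.8 s.
3. all present cassettes turned, blue plates flush on the bar, turret still at red (x of cas1_blue in the frame of reader_face between -0.005 and 0.004 m and y of cas1_blue in the frame of reader_face between -0.16 and 0.16 m and angle between the y axis of each of cas1_blue, cas2_blue, cas3_blue and the x axis of reader_face, either way round below 0.09 rad and angle between each of cas1_grip, cas2_grip, cas3_grip's own z axis and vertical below 0.09 rad and height (world z) of each of cas1_grip, cas2_grip, cas3_grip below 0.068 m and x of cas2_blue in the frame of reader_face between -0.005 and 0.004 m and y of cas2_blue in the frame of reader_face between -0.16 and 0.16 m and x of cas3_blue in the frame of reader_face between -0.005 and 0.004 m and y of cas3_blue in the frame of reader_face between -0.16 and 0.16 m and value of joint turret between 0.9272 and 1.1672 rad), for 0.2 s.
4. turret at blue with all blue plates flush (x of cas1_blue in the frame of reader_face between -0.005 and 0.004 m and y of cas1_blue in the frame of reader_face between -0.16 and 0.16 m and angle between the y axis of each of cas1_blue, cas2_blue, cas3_blue and the x axis of reader_face, either way round below 0.09 rad and angle between each of cas1_grip, cas2_grip, cas3_grip's own z axis and vertical below 0.09 rad and height (world z) of each of cas1_grip, cas2_grip, cas3_grip below 0.068 m and x of cas2_blue in the frame of reader_face between -0.005 and 0.004 m and y of cas2_blue in the frame of reader_face between -0.16 and 0.16 m and x of cas3_blue in the frame of reader_face between -0.005 and 0.004 m and y of cas3_blue in the frame of reader_face between -0.16 and 0.16 m and value of joint turret between 1.9744 and 2.2144 rad), for 0.8 s.
At the end, for the whole second after the job is handed in: All present cassettes stand flat (within 5 degrees) in the tray, middle within 130 mm of the tray's middle along it and 25 mm across it; turret at blue within 0.12 rad. On the way, flush means within 5 mm of the bar's face, within 5 degrees of square and within 160 mm of the bar's middle (value of joint turret between 1.9744 and 2.2144 rad and x of cas1_grip in the frame of tray between -0.13 and 0.13 m and y of cas1_grip in the frame of tray between -0.025 and 0.025 m and angle between each of cas1_grip, cas2_grip, cas3_grip's own z axis and vertical below 0.09 rad and height (world z) of each of cas1_grip, cas2_grip, cas3_grip below 0.074 m and x of cas2_grip in the frame of tray between -0.13 and 0.13 m and y of cas2_grip in the frame of tray between -0.025 and 0.025 m and x of cas3_grip in the frame of tray between -0.13 and 0.13 m and y of cas3_grip in the frame of tray between -0.025 and 0.025 m); the robot touches nothing.
It fails at once if one of the bystanders (bottle, jar, tape, marker, bowl, clamp, cup) is pushed more than 60 mm from its place (distance of any of sanitizer, jar, tape, marker, dish, clamp, cup from where it was at the start of the episode above 0.06 m).
Of cas1, cas2, cas3 only 2 to 3 are there at a start; the rules pass over those that are not, and their reading is None.
At some moment in a run one of cas1, cas2, cas3 may be knocked a few centimetres aside while the robot is not near it.
Once in a run the grip may slacken for a moment while it holds something.
It also fails if it takes over 210 s, if anything falls off the work surface, if the arm or the gripper's body presses on something with over 40 N, if the wrist force passes 120 N, or if a joint passes its speed limit or range.

## Robot

A 6-joint arm with a two-finger parallel gripper is mounted at the origin on the work surface. World frame = base frame: x ahead of the robot, y to its left, z up, the work surface at z = 0. Lengths are in m, angles in rad, forces in N, time in s.
With the tool pointing down it reaches from about 0.25 to 0.725 m from the base axis. Payload 4 kg.
Tool frame: the origin (TCP) lies between the finger pads; the fingertips stand 8 mm ahead of it and the grasp point (between the pads) lies 11 mm behind it; z points along the fingers, y is the line along which they close (so a half turn about z gives the same grasp; the last joint's range is limited). The gripper opens to 85 mm and grips with 20 to 120 N. Pads are 22 mm wide; open, the fingers measure 114 mm over their backs; the gripper's body (76 mm by 85 mm) begins 54 mm behind the grasp point. The pads swing forward as they close: fully open they stand 13 mm farther back than shut.
Start: joints at [1.256, 0.241, 0.005, 1.335, 0, 1.571], TCP at [0.155, 0.475, 0.239] pointing down, gripper open.
Joint ranges: [-2.72, 2.72], [-1.05, 1.87], [-1.09, 1.28], [-1.99, 2.15], [-1.42, 1.44], [-3.14, 3.14]. Speed limits (rad/s): [2.79, 2.79, 3.14, 3.14, 3.14, 3.14].

## Interface

Orientations are given as a unit quaternion [x, y, z, w].
In Python, from workcell import status, viewer, bot gives the robot as it stands.
- The arm moves only by the tool servo_tool, never from a script. Its argument "commands" is a list of rows, each a list of 5 numbers: the finger opening in mm, from 0 to 85.4, then the shift along the tool's x, y, z in mm, then the turn about the tool's z in rad. A call has 1 to 20 rows; each row shifts and turns the commanded pose from where the row before left it, along the tool's axes as they then stand; what a row does not reach is not made up. A row lasts 1/8 s, in which the tool goes at most 62.5 mm and 10.7 degrees, less where a joint would pass 70% of its speed; a pose out of reach is approached as far as the arm can. A call is refused whole if a number of a shift passes 62.5 or a number of a turn 0.188, either way. A call with a gripper value outside its range is refused whole. The fingers move at their own pace and stop on an object; the grip force is fixed at half the most. Time passes only in rows, so rows that do not move let the fingers close. It gives the time, the measured TCP pose, the force, the opening and the grip force at its end, in the units of the state.
- status.get_obs(): the state, without advancing time (a new reading comes with each control period).
- viewer.camera(name): name is "scene" or "top" or "wrist"; returns (picture, depth): 400x640x3 uint8, red, green, blue; 400x640 float32, m along the optical axis (not along the pixel's ray), 0 where there is no reading.
- viewer.get_calibration(name): a dict with "camera_matrix" (3x3 intrinsics, pixels), "R" (3x3) and "t" (3): a world point X has camera coordinates R X + t; the wrist camera has in their place "T_tool_cam" (4x4, takes a point from camera to tool coordinates, whose origin is the TCP and whose axes are the flange's). Camera axes: x right, y down, z forward; pixel columns grow to the right and rows downward; lengths in m; the calibration is good to about 2 mm. A picture is of the moment at which its call begins: read the wrist's pose just before it. get_calibration takes no time and is no camera call.
- bot.job_done(): hands the job in; it is judged then, once.
Trained networks look in the newest picture that a camera, given by its name, has taken for a name from the list of things; names that differ only in an ending like _2 or _b are one class to them, and where a whole thing is asked for, a point or a joint stands for the part that bears it (a point fixed in the world has none). Each returns a list of dicts, best first, with "p" (0 to 1); they miss things now and then, are a little off and sometimes report something else, mostly with a low value. They report only what shows in the picture. A call takes as long as a camera call.
- viewer.masks_of(camera, label): "mask" (400x640 bool, what is visible of it) and "pixel" ([row, column] in pixels, amid what is visible of it).
- viewer.spot_point(camera, label): "pixel" ([row, column] in pixels: a listed point, or the origin of a listed thing).
The state is a dict: "clock": time; "joint_pos": joint angles; "joint_vel": joint speeds; "tau": joint torques, N m; "eef_pos": TCP position; "tool_rot": TCP orientation; "ft_force": force on the tool from outside, world axes, zero at the start; "ft_torque": the same for the moment, N m; "grip_width": finger opening in m; "grasp_force": force on a finger pad.
Only numpy, scipy, OpenCV 4.12 (cv2) and the standard library are available. Lean on these libraries where they do the work, as an engineer would, in place of code of your own. Each camera call takes 0.05 s, during which the arm holds its last target. There are 200 camera calls.

## Working session

There is one attempt and no reset: what is moved stays moved. The work goes in short steps, Python scripts to look and compute and a tool call to move; the robot and the scene stay as the last step left them, time stands still between calls to the robot, and variables do not carry over. Pictures are saved under pics/ and viewed, at most 14 in all, crops included, and the job is handed in when it is done.

Besides the shell and the picture viewer there is one more tool, called after "Emit:" as name(argument=value, ...) on one line, values as JSON. servo_tool: Moves the arm, as the interface text tells. Its arguments: {"type":"object","properties":{"commands":{"type":"array"}},"required":["commands"]}

```bash
ls; mkdir -p pics
python3 - <<'E'
from workcell import status, viewer, bot
import cv2, numpy as np
o=status.get_obs()
for k,v in o.items(): print(k,np.round(v,3))
for c in ("scene","top","wrist"):
    im,d=viewer.camera(c); cv2.imwrite(f"pics/a_{c}.png",im[:,:,::-1]); np.savez(f"pics/a_{c}.npz",im=im,d=d)
    k=viewer.get_calibration(c); print(c,{a:np.round(b,3).tolist() for a,b in k.items()})
E
```

```text
pics
clock 0.0
joint_pos [ 1.256  0.241  0.004  1.335 -0.     1.571]
joint_vel [0.001 0.    0.001 0.    0.001 0.   ]
tau [ 0.0000e+00 -3.7232e+01  2.5241e+01  1.7000e-02  0.0000e+00  0.0000e+00]
eef_pos [0.155 0.475 0.238]
tool_rot [ 0.157  0.988 -0.001 -0.   ]
ft_force [-0.211 -0.051 -0.302]
ft_torque [-0.    -0.027  0.01 ]
grasp_force 0.0
grip_width 0.085
scene {'camera_matrix': [[418.33, 0.0, 322.306], [0.0, 418.33, 194.293], [0.0, 0.0, 1.0]], 'R': [[0.85, 0.528, -0.0], [0.409, -0.659, -0.632], [-0.333, 0.536, -0.775]], 't': [-0.512, -0.168, 1.267]}
top {'camera_matrix': [[443.666, 0.0, 322.42], [0.0, 443.666, 200.308], [0.0, 0.0, 1.0]], 'R': [[0.002, -1.0, -0.021], [-0.991, 0.001, -0.132], [0.132, 0.022, -0.991]], 't': [0.069, 0.548, 1.152]}
wrist {'camera_matrix': [[313.98, 0.0, 321.537], [0.0, 313.98, 201.082], [0.0, 0.0, 1.0]], 'T_tool_cam': [[0.0, -0.959, -0.284, 0.07], [1.0, -0.0, 0.0, -0.0], [-0.0, -0.284, 0.959, -0.135], [0.0, 0.0, 0.0, 1.0]]}
```

View pics/a_top.png

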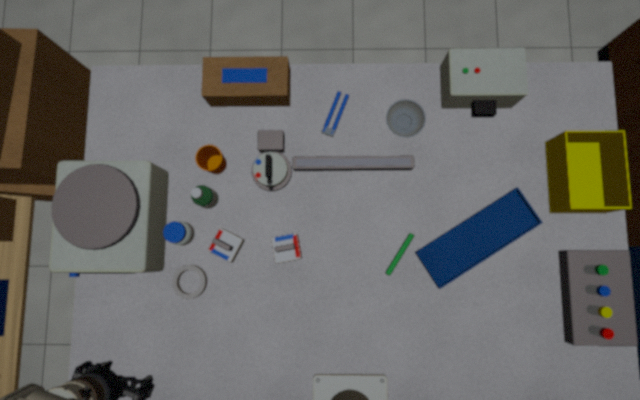

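View pics/a_scene.png

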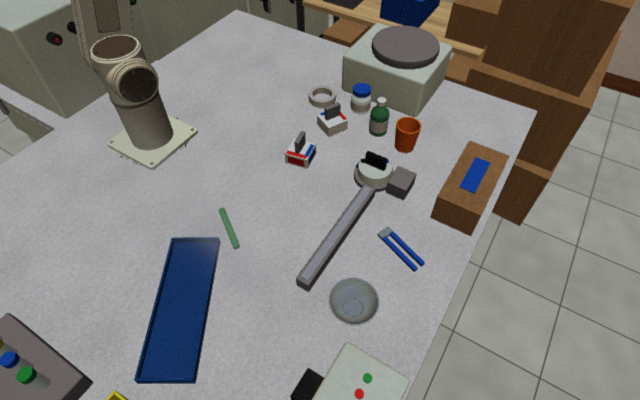

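The top picture shows two cassettes at (225,245) and (287,248). The bar runs from (293,163) to (413,163), the turret is at (270,170), and the tray is at (480,237). I see no third cassette in either view. Next I'll measure.

```bash
cat > h.py <<'E'
from workcell import status, viewer, bot
import cv2, numpy as np
from scipy.spatial.transform import Rotation as Rot
np.set_printoptions(precision=4,suppress=True)
NAMES=["reader","turret","tray","sanitizer","jar","tape","marker","dish","clamp","cup"]
def campose(c):
    k=viewer.get_calibration(c); K=np.array(k["camera_matrix"])
    if c=="wrist":
        o=status.get_obs(); T=np.eye(4); T[:3,:3]=Rot.from_quat(o["tool_rot"]).as_matrix(); T[:3,3]=o["eef_pos"]
        M=T@np.array(k["T_tool_cam"])
    else:
        R=np.array(k["R"]); M=np.eye(4); M[:3,:3]=R.T; M[:3,3]=-R.T@np.array(k["t"])
    return K,M
def look(c,save=None):
    K,M=campose(c); im,d=viewer.camera(c)
    if save: cv2.imwrite(f"pics/{save}.png",im[:,:,::-1])
    v,u=np.mgrid[:400,:640]
    P=np.stack([(u-K[0,2])/K[0,0]*d,(v-K[1,2])/K[1,1]*d,d],-1)@M[:3,:3].T+M[:3,3]
    P[d==0]=np.nan
    return im,P,K,M
def ray(K,M,px):
    r=M[:3,:3]@np.linalg.solve(K,[px[1],px[0],1.]); return M[:3,3],r/np.linalg.norm(r)
def atz(K,M,px,z):
    o,r=ray(K,M,px); return o+r*(z-o[2])/r[2]
def meet(o1,r1,o2,r2):
    A=np.stack([r1,-r2],1); s=np.linalg.lstsq(A,o2-o1,rcond=None)[0]
    p,q=o1+r1*s[0],o2+r2*s[1]; return (p+q)/2,np.linalg.norm(p-q)
def rect(P,mask,zlo,zhi):
    q=P[mask&(P[...,2]>zlo)&(P[...,2]<zhi)]
    if len(q)<10: return None
    (c,s,a)=cv2.minAreaRect((q[:,:2]*1000).astype(np.float32)); return np.array([*c,*s,a,len(q),np.median(q[:,2])*1000])
E
python3 - <<'E'
from h import *
rays={}
for c in("top","scene"):
    im,P,K,M=look(c); print(c)
    for n in NAMES+["cas1_grip"]:
        for m in viewer.masks_of(c,n)[:4]:
            if m["p"]<.3: continue
            q=P[m["mask"]]; q=q[~np.isnan(q[:,0])]
            print(n,round(m["p"],2),m["pixel"],"med",np.median(q,0),"z95",round(np.percentile(q[:,2],95),3), "rect",rect(P,m["mask"],.008,.2))
    for n in ["cas1_grip","cas1_red","cas1_blue","reader_face","reader","turret_grip","tray"]:
        for s in viewer.spot_point(c,n)[:3]:
            if s["p"]>.3: print("pt",n,round(s["p"],2),np.round(s["pixel"],1),atz(K,M,s["pixel"],{"cas1_grip":.062,"turret_grip":.065,"tray":0,"reader":0}.get(n,.02)))
E
```

```text
top
reader 0.76 [164.0, 286.0] med [0.6493 0.1668 0.0384] z95 0.05 rect [ 630.0162   46.962   432.3023  164.2285   78.6926 3434.       38.5487]
turret 0.56 [167.9, 269.0] med [0.6299 0.2078 0.0457] z95 0.085 rect [632.189  213.2433  92.6977  94.3566  13.0686 947.      45.7113]
tray 0.88 [236.0, 478.6] med [ 0.4512 -0.351   0.006 ] z95 0.023 rect [ 451.3012 -349.1134  115.8121  332.0221   32.0458 1552.       13.0182]
tray 0.34 [168.0, 268.5] med [0.6299 0.2069 0.0458] z95 0.085 rect [633.8635 210.3395  89.7611  90.6762  53.5725 923.      45.8109]
sanitizer 0.63 [197.0, 206.6] med [0.5526 0.3743 0.0824] z95 0.121 rect [556.718  382.7697  53.1898  54.9046  73.2594 476.      82.5856]
jar 0.79 [235.3, 180.8] med [0.46   0.4394 0.0781] z95 0.083 rect [461.1525 446.8392  59.7609  57.8668  40.4592 596.      78.0937]
tape 0.8 [286.6, 181.7] med [0.3305 0.4273 0.0238] z95 0.028 rect [332.4782 426.4014  86.7477  89.6726   0.0244 539.      24.1552]
tape 0.67 [196.0, 205.4] med [0.5522 0.3744 0.081 ] z95 0.121 rect [556.4053 382.8637  53.1898  55.5576  73.2594 491.      82.0999]
marker 0.6 [251.3
[... 2543 characters left out ...]
.7562 1563.       21.6899]
clamp 0.95 [247.6, 398.1] med [0.7974 0.037  0.0104] z95 0.014 rect [801.6167  37.2842  37.5263 130.5649  68.3003 495.      11.2753]
cup 0.95 [132.1, 404.6] med [0.66   0.3551 0.0588] z95 0.084 rect [659.1379 370.1758  70.22    72.8697  24.7295 724.      59.9731]
cup 0.48 [150.2, 300.1] med [0.4324 0.151  0.04  ] z95 0.083 rect [425.9551 167.4993  69.4903  73.6112  10.7176 696.      40.1847]
pt reader_face 0.69 [228.7 331.4] [ 0.6346 -0.0089  0.02  ]
pt reader_face 0.42 [131.1 378.1] [0.5708 0.3694 0.02  ]
pt reader 0.81 [235.  332.8] [ 0.6406 -0.0114  0.    ]
pt turret_grip 0.61 [161.  376.3] [0.639 0.215 0.065]
pt tray 0.87 [304.6 182.2] [ 0.4511 -0.3467  0.    ]
```

```bash
cat >> h.py <<'E'
def cassettes(im,P,zmin=.062):
    """each cassette: middle x,y and yaw (deg) of its +x (red) axis, from rib points and strip colours"""
    x,y,z=P[...,0],P[...,1],P[...,2]; I=im.astype(int); out=[]
    r,g,b=I[...,0],I[...,1],I[...,2]
    red=(r>1.6*g)&(r>1.6*b)&(r>50)&(z>.005)&(z<.06); blue=(b>1.5*r)&(b>1.2*g)&(b>40)&(z>.025)&(z<.06)
    rib=((z>zmin)&(z<.095)).astype(np.uint8)
    n,L,S,C=cv2.connectedComponentsWithStats(rib)
    for i in range(1,n):
        if S[i,4]<25: continue
        q=P[L==i]
        m=(q[:,:2].max(0)+q[:,:2].min(0))/2; 
        near=(np.hypot(x-m[0],y-m[1])<.06)
        R=P[near&red]; B=P[near&blue]; W=P[near&(z>.034)&(z<.046)]
        if len(R)<8 or len(W)<40: continue
        (c,s,a)=cv2.minAreaRect((q[:,:2]*1000).astype(np.float32))
        v=np.array([np.cos(np.radians(a)),np.sin(np.radians(a))]); 
        if s[0]<s[1]: v=np.array([-v[1],v[0]])
        cr=np.array(c)/1000; d=R[:,:2].mean(0)-cr
        if d@v<0: v=-v
        cb=None if len(B)<5 else (B[:,:2].mean(0)-cr)@np.array([-v[1],v[0]])
        (c2,s2,a2)=cv2.minAreaRect((np.vstack([W,q])[:,:2]*1000).astype(np.float32))
        yaw=np.degrees(np.arctan2(v[1],v[0])); e=((a2-yaw+45)%90)-45
        out.append(dict(rib=cr,ribsize=np.round(s,0),case=np.array(c2)/1000,casesize=np.round(s2,0),yaw=round(yaw,1),yawcase=round(yaw+e,1),ztop=round(np.median(q[:,2]),4),n=len(q),along=round(d@v,3),perp_blue=None if cb is None else round(cb,3)))
    return out
def bar(P):
    """fit of bar's front top edge: x = a + b*y"""
    m=(P[...,2]>.030)&(P[...,2]<.040)&(P[...,0]>.58)&(P[...,0]<.72)&(P[...,1]>-.15)&(P[...,1]<.12)
    q=P[m]; xs=[]; 
    for lo in np.arange(-.15,.12,.01):
        s=q[(q[:,1]>=lo)&(q[:,1]<lo+.01)]
        if len(s)>8: xs.append([lo+.005,np.percentile(s[:,0],4),np.percentile(s[:,0],96)])
    xs=np.array(xs); f=np.polyfit(xs[:,0],xs[:,1],1); return f, np.median(xs[:,2]-xs[:,1])
E
python3 - <<'E'
from h import *
for c in("top","scene"):
    im,P,K,M=look(c); print(c)
    for k in cassettes(im,P): print(k)
    print("bar",bar(P))
    m=(P[...,2]>.030)&(P[...,2]<.045)&(P[...,0]>.58)&(P[...,0]<.72)&(P[...,1]<.148)&(P[...,1]>-.3)
    print(cv2.minAreaRect((P[m][:,:2]*1000).astype(np.float32)))
    t=(P[...,2]>.07)&(P[...,2]<.095)&(np.hypot(P[...,0]-.634,P[...,1]-.212)<.04)
    print("turret rib",cv2.minAreaRect((P[t][:,:2]*1000).astype(np.float32)),np.median(P[t][:,2]))
E
```

```text
top
{'rib': array([0.6551, 0.3672]), 'ribsize': array([72., 69.]), 'case': array([0.6551, 0.3672]), 'casesize': array([72., 69.]), 'yaw': np.float64(85.6), 'yawcase': np.float64(85.6), 'ztop': np.float64(0.0807), 'n': 263, 'along': np.float64(0.01), 'perp_blue': None}
{'rib': array([0.6337, 0.2113]), 'ribsize': array([58., 14.]), 'case': array([0.6404, 0.2123]), 'casesize': array([106.,  90.]), 'yaw': np.float64(-179.4), 'yawcase': np.float64(-178.5), 'ztop': np.float64(0.0837), 'n': 156, 'along': np.float64(0.017), 'perp_blue': np.float64(-0.032)}
{'rib': array([0.4293, 0.3274]), 'ribsize': array([49., 14.]), 'case': array([0.4293, 0.3279]), 'casesize': array([71., 70.]), 'yaw': np.float64(62.6), 'yawcase': np.float64(62.8), 'ztop': np.float64(0.0828), 'n': 121, 'along': np.float64(0.029), 'perp_blue': np.float64(0.028)}
{'rib': array([0.4213, 0.165 ]), 'ribsize': array([14., 49.]), 'case': array([0.4213, 0.1656]), 'casesize': array([70., 71.]), 'yaw': np.float64(-79.7), 'yawcase': np.float64(-78.8), 'ztop': np.float64(0.0837), 'n': 113, 'along': np.float64(0.028), 'perp_blue': np.f
[... 1021 characters left out ...]
3), 'yawcase': np.float64(-80.3), 'ztop': np.float64(0.0762), 'n': 346, 'along': np.float64(0.009), 'perp_blue': None}
{'rib': array([0.4252, 0.1677]), 'ribsize': array([14., 51.]), 'case': array([0.4241, 0.1678]), 'casesize': array([70., 74.]), 'yaw': np.float64(-77.8), 'yawcase': np.float64(-79.9), 'ztop': np.float64(0.0814), 'n': 122, 'along': np.float64(0.031), 'perp_blue': np.float64(0.028)}
bar (array([-0.007 ,  0.6408]), np.float64(0.03163733066510732))
((656.0488891601562, -13.9788818359375), (36.8300895690918, 323.42120361328125), 0.15021565556526184)
turret rib ((637.546630859375, 213.93927001953125), (59.363365173339844, 18.255521774291992), 1.9970213174819946) 0.08263149197552583
```

The depth data gives good poses from both views. Cassette A is at (0.423, 0.166) with yaw about -79°, cassette B at (0.431, 0.328) with yaw about 63°. The bar face is at x≈0.637 with its middle at y≈-0.013. The turret is at (0.635, 0.212), and the tray at (0.452, -0.348) with its long axis at -58°. Next I'll check the wrist view for a hidden third cassette and plan the first move.

```bash
cat >> h.py <<'E'
def yawy():
    y=Rot.from_quat(status.get_obs()["tool_rot"]).as_matrix()[:,1]; return np.degrees(np.arctan2(y[1],y[0]))
def plan(x,y,z,yaw=None,start=None,yaw0=None):
    """tool-frame shift (mm) at present orientation and turn about tool z (rad)"""
    o=status.get_obs(); R=Rot.from_quat(o["tool_rot"]).as_matrix(); p=o["eef_pos"] if start is None else np.array(start)
    y0=yawy() if yaw0 is None else yaw0
    if yaw0 is not None:
        a=np.radians(yaw0); Y=np.array([np.cos(a),np.sin(a),0]); Z=np.array([0,0,-1.]); R=np.stack([np.cross(Y,Z),Y,Z],1)
    d=R.T@(np.array([x,y,z])-p)*1000
    t=0 if yaw is None else -np.radians((yaw-y0+180)%360-180)
    print("shift",np.round(d,1),"turn",round(t,3),"| tilt",np.round(R[:,2],3),"yaw",round(y0,1))
E
python3 - <<'E'
from h import *
plan(.423,.166,.24,11)
im,P,K,M=look("wrist")
for k in cassettes(im,P,.06): print(k)
for m in viewer.masks_of("wrist","cas1_grip")[:3]: print(m["p"],m["pixel"],np.nanmedian(P[m["mask"]],0))
E
```

```text
shift [-350.8 -211.2   -0.7] turn 1.064 | tilt [ 0.  0. -1.] yaw 72.0
```

View pics/a_wrist.png

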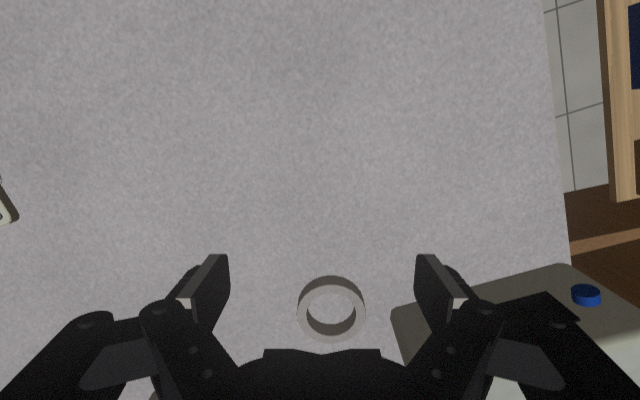

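The wrist view shows only the tape roll at (330,310) and no third cassette. Next I'll move above cassette A.

Emit:
servo_tool(commands=[[60,-39,-23.5,0,0],[60,-39,-23.5,0,0],[60,-39,-23.5,0,0],[60,-39,-23.5,0,0],[60,-39,-23.5,0,0],[60,-39,-23.5,0,0],[60,-39,-23.5,0,0],[60,-39,-23.5,0,0],[60,-39,-23.2,0,0],[60,0,0,0,0.177],[60,0,0,0,0.177],[60,0,0,0,0.177],[60,0,0,0,0.177],[60,0,0,0,0.177],[60,0,0,0,0.177],[60,0,0,0,0]])

```text
clock: 4.25
eef_pos: [0.4232, 0.1659, 0.2393]
tool_rot: [0.635, 0.773, 0.0, 0.0]
ft_force: [0.3, 0.1, 0.1]
grip_width: 0.0601
grasp_force: 0.0
```

Run:
```python
from h import *
im,P,K,M=look("wrist","w1")
for k in cassettes(im,P): print(k)
print(status.get_obs()["eef_pos"],yawy(), status.get_obs()["joint_pos"])
print(bar(P) if np.sum((P[...,0]>.6)&(P[...,2]>.03)&(P[...,0]<.7))>200 else "")
```

```text
{'rib': array([0.4296, 0.322 ]), 'ribsize': array([34., 14.]), 'case': array([0.4328, 0.3288]), 'casesize': array([69., 70.]), 'yaw': np.float64(62.4), 'yawcase': np.float64(63.2), 'ztop': np.float64(0.0833), 'n': 639, 'along': np.float64(0.035), 'perp_blue': np.float64(0.027)}
{'rib': array([0.6483, 0.3478]), 'ribsize': array([24., 60.]), 'case': array([0.6586, 0.3588]), 'casesize': array([66., 52.]), 'yaw': np.float64(156.3), 'yawcase': np.float64(191.9), 'ztop': np.float64(0.0768), 'n': 1490, 'along': np.float64(0.001), 'perp_blue': None}
{'rib': array([0.4254, 0.1678]), 'ribsize': array([14., 49.]), 'case': array([0.4254, 0.1669]), 'casesize': array([70., 70.]), 'yaw': np.float64(-78.6), 'yawcase': np.float64(-79.0), 'ztop': np.float64(0.0836), 'n': 787, 'along': np.float64(0.028), 'perp_blue': np.float64(0.027)}
{'rib': array([0.638, 0.213]), 'ribsize': array([61., 14.]), 'case': array([0.6442, 0.2131]), 'casesize': array([ 91., 106.]), 'yaw': np.float64(-179.5), 'yawcase': np.float64(-180.4), 'ztop': np.float64(0.0845), 'n': 1159, 'along': np.float64(0.019), 'perp_blue': np.float64(-0.032)}
[0.4232 0.1659 0.2393] 11.286611181857781 [ 0.3737  0.1507 -0.1075  1.3126 -0.      1.7475]
(array([-0.022 ,  0.6411]), np.float64(0.03138763441508119))
```

Emit:
servo_tool(commands=[[60,1.2,2.5,40,0],[60,0,0,40,0],[60,0,0,40,0],[60,0,0,40,0],[60,0,0,23.3,0],[60,0,0,0,0],[5,0,0,0,0],[5,0,0,0,0],[5,0,0,0,0],[5,0,0,0,0],[5,0,0,0,0],[5,0,0,0,0]])

```text
clock: 5.8
eef_pos: [0.4261, 0.1679, 0.0571]
tool_rot: [0.635, 0.772, 0.001, 0.0]
ft_force: [-2.6, -0.4, 6.3]
grip_width: 0.0132
grasp_force: 59.5
```

Emit:
servo_tool(commands=[[5,0,0,-30,0],[5,0,0,-30,0],[5,0,0,-30,0],[5,-35,13.3,0,0],[5,-35,13.3,0,0],[5,-35,13.3,0,0],[5,-35,13.3,0,0],[5,-35,13.3,0,0],[5,-35,13.3,0,0],[5,-35,13.3,0,0],[5,-34.2,13.2,0,0],[5,0,0,0,-0.173],[5,0,0,0,-0.173],[5,0,0,0,-0.173],[5,0,0,0,-0.173],[5,0,0,0,-0.173],[5,0,0,0,-0.173],[5,0,0,0,-0.173],[5,0,0,0,-0.173],[5,0,0,0,0]])

```text
clock: 8.3
eef_pos: [0.5831, -0.0858, 0.1453]
tool_rot: [-0.003, 1.0, 0.0, -0.001]
ft_force: [-0.1, 0.2, -2.4]
grip_width: 0.0134
grasp_force: 59.2
```

Run:
```python
from h import *
o=status.get_obs(); print(o["eef_pos"],yawy(),o["joint_pos"],o["grip_width"],o["grasp_force"])
im,P,K,M=look("scene","s2")
im,P,K,M=look("wrist","w2"); print(bar(P))
```

```text
[ 0.5831 -0.0858  0.1453] 90.30387751033669 [-0.1461  0.4704  0.0892  1.191  -0.     -0.1514] 0.013367909982619896 59.22178387641907
(array([-0.0079,  0.6406]), np.float64(0.03167538961966254))
```

View pics/w2.png

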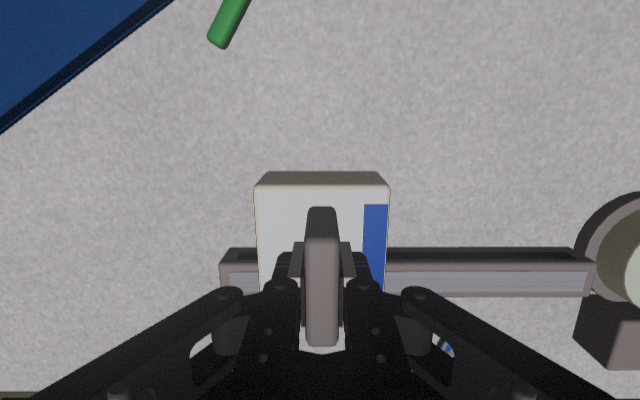

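The wrist picture shows the cassette held square, with its blue strip on the +y side at (375,245) and the bar right ahead. Next I'll lower it and approach the bar.

Emit:
servo_tool(commands=[[5,0,0,30,0],[5,0,0,30,0],[5,0,0,20,0],[5,0,0,7,0],[5,-10,0,0,0],[5,-7,0,0,0],[5,-3,0,0,0],[5,0,0,0,0],[5,0,0,0,0]])

```text
clock: 9.52
eef_pos: [0.6037, -0.0857, 0.0591]
tool_rot: [-0.004, 1.0, 0.0, 0.0]
ft_force: [0.1, -1.5, -2.7]
grip_width: 0.0131
grasp_force: 59.3
```

Emit:
servo_tool(commands=[[5,0,0,1,0],[5,-1,0,0,0],[5,-1,0,0,0],[5,0,0,0,0]])

```text
clock: 10.02
eef_pos: [0.6044, -0.0857, 0.0578]
tool_rot: [-0.004, 1.0, 0.0, -0.001]
ft_force: [-4.5, 0.2, -0.6]
grip_width: 0.0133
grasp_force: 59.4
```

Emit:
servo_tool(commands=[[5,-1,0,0.5,0],[5,0,0,0,0],[25,0,0,0,0],[40,0,0,0,0],[50,0,0,0,0],[50,0,0,0,0],[50,0,0,-30,0],[50,0,0,-40,0],[50,0,0,-40,0],[50,0,0,-40,0],[50,0,0,-30,0],[50,0,0,0,0]])

```text
clock: 11.52
eef_pos: [0.6083, -0.0859, 0.2408]
tool_rot: [-0.004, 1.0, -0.0, 0.003]
ft_force: [-0.3, -0.4, -0.7]
grip_width: 0.0499
grasp_force: 0.0
```

Run:
```python
from h import *
im,P,K,M=look("wrist","w3"); f=bar(P); print(f,yawy())
for k in cassettes(im,P): print(k, "gap", k["rib"][0]+.035-np.polyval(f[0],k["rib"][1]))
for c in("top","scene"):
  im,P,K,M=look(c); print(c)
  for k in cassettes(im,P): 
    if k["casesize"].max()<80: print(k["rib"],k["case"],k["yaw"],k["yawcase"])
plan(.431,.329,.24,153.2)
```

```text
(array([0.1972, 0.6274]), np.float64(0.03142924756676302)) 90.41490170810623
{'rib': array([ 0.6054, -0.0863]), 'ribsize': array([49., 14.]), 'case': array([ 0.6181, -0.0862]), 'casesize': array([94., 95.]), 'yaw': np.float64(0.3), 'yawcase': np.float64(0.5), 'ztop': np.float64(0.0837), 'n': 787, 'along': np.float64(0.028), 'perp_blue': np.float64(0.027)} gap 0.029936982276995927
{'rib': array([0.6386, 0.2125]), 'ribsize': array([59., 16.]), 'case': array([0.6442, 0.2064]), 'casesize': array([ 82., 107.]), 'yaw': np.float64(-179.2), 'yawcase': np.float64(-187.0), 'ztop': np.float64(0.0802), 'n': 1960, 'along': np.float64(0.024), 'perp_blue': None} gap 0.004248330158614033
top
[0.6553 0.3682] [0.6553 0.3682] 90.6 90.6
[0.429  0.3277] [0.4292 0.3278] 62.7 62.8
scene
[0.4329 0.3293] [0.433  0.3302] 62.0 63.9
[0.6586 0.3694] [0.6586 0.3694] -126.8 -126.8
shift [171.9 415.9  -3.4] turn -1.096 | tilt [-0.002  0.    -1.   ] yaw 90.4
```

Emit:
servo_tool(commands=[[60,19,46.2,0,0],[60,19,46.2,0,0],[60,19,46.2,0,0],[60,19,46.2,0,0],[60,19,46.2,0,0],[60,19,46.2,0,0],[60,19,46.2,0,0],[60,19,46.2,0,0],[60,19,46.2,0,0],[60,0,0,0,-0.157],[60,0,0,0,-0.157],[60,0,0,0,-0.157],[60,0,0,0,-0.157],[60,0,0,0,-0.157],[60,0,0,0,-0.157],[60,0,0,0,-0.154],[60,0,0,0,0],[60,0,0,0,0]])

```text
clock: 13.92
eef_pos: [0.4322, 0.3285, 0.2365]
tool_rot: [-0.523, 0.852, -0.0, -0.001]
ft_force: [-0.3, -0.2, -0.2]
grip_width: 0.0601
grasp_force: 0.0
```

Run:
```python
from h import *
im,P,K,M=look("wrist","w4")
for k in cassettes(im,P):
  if k["casesize"].max()<80: print(k); plan(*k["rib"],.057,k["yawcase"]+90)
o=status.get_obs(); print(o["eef_pos"],o["joint_pos"])
```

```text
{'rib': array([0.4335, 0.3298]), 'ribsize': array([50., 14.]), 'case': array([0.4336, 0.3304]), 'casesize': array([71., 70.]), 'yaw': np.float64(63.1), 'yawcase': np.float64(63.2), 'ztop': np.float64(0.0836), 'n': 783, 'along': np.float64(0.028), 'perp_blue': np.float64(0.028)}
shift [ -1.8  -0.7 179.8] turn -0.001 | tilt [-0.001 -0.001 -1.   ] yaw 153.1
{'rib': array([0.6518, 0.3516]), 'ribsize': array([32., 68.]), 'case': array([0.6542, 0.3549]), 'casesize': array([40., 68.]), 'yaw': np.float64(155.2), 'yawcase': np.float64(160.2), 'ztop': np.float64(0.0774), 'n': 1028, 'along': np.float64(0.009), 'perp_blue': None}
shift [-120.  -185.5  179.5] turn -1.694 | tilt [-0.001 -0.001 -1.   ] yaw 153.1
[0.4322 0.3286 0.2368] [ 0.6501  0.3284  0.1179  1.3616  0.     -0.4515]
```

Emit:
servo_tool(commands=[[60,-1.8,-0.7,40,0],[60,0,0,40,0],[60,0,0,40,0],[60,0,0,40,0],[60,0,0,20,0],[60,0,0,0,0],[5,0,0,0,0],[5,0,0,0,0],[5,0,0,0,0],[5,0,0,0,0],[5,0,0,0,0],[5,0,0,0,0],[5,0,0,-30,0],[5,0,0,-30,0],[5,0,0,-30,0],[5,0,0,0,0]])

```text
clock: 15.98
eef_pos: [0.4354, 0.3309, 0.1494]
tool_rot: [-0.524, 0.852, -0.0, 0.002]
ft_force: [-0.6, 0.9, -1.6]
grip_width: 0.0134
grasp_force: 60.0
```

Run:
```python
from h import *
plan(.583,.055,.147,90.4)
```

```text
shift [ 179.7 -256.1    2.3] turn 1.096 | tilt [ 0.004  0.002 -1.   ] yaw 153.2
```

Emit:
servo_tool(commands=[[5,22.5,-32,0,0],[5,22.5,-32,0,0],[5,22.5,-32,0,0],[5,22.5,-32,0,0],[5,22.5,-32,0,0],[5,22.5,-32,0,0],[5,22.5,-32,0,0],[5,22.2,-32,0,0],[5,0,0,0,0.157],[5,0,0,0,0.157],[5,0,0,0,0.157],[5,0,0,0,0.157],[5,0,0,0,0.157],[5,0,0,0,0.157],[5,0,0,0,0.154],[5,0,0,0,0],[5,0,0,0,0]])

```text
clock: 18.1
eef_pos: [0.5808, 0.0542, 0.1461]
tool_rot: [-0.005, 1.0, -0.0, -0.001]
ft_force: [-0.1, 0.4, -2.8]
grip_width: 0.0131
grasp_force: 59.9
```

Run:
```python
from h import *
o=status.get_obs(); print(o["eef_pos"],yawy(),o["joint_pos"],o["grip_width"],o["ft_force"])
im,P,K,M=look("scene","s3"); print(cassettes(im,P))
I=im.astype(int)
im,P,K,M=look("wrist","w5"); print(bar(P))
```

```text
[0.5808 0.0542 0.1461] 90.53184952120723 [ 0.0931  0.459   0.0732  1.1871 -0.0002  0.0838] 0.013148388236567738 [-0.1212  0.4207 -2.7833]
[{'rib': array([0.8784, 1.0396]), 'ribsize': array([ 20., 375.]), 'case': array([0.8784, 1.0396]), 'casesize': array([ 20., 375.]), 'yaw': np.float64(-4.9), 'yawcase': np.float64(-4.9), 'ztop': np.float64(0.0794), 'n': 1057, 'along': np.float64(0.005), 'perp_blue': None}, {'rib': array([0.6589, 0.3695]), 'ribsize': array([70., 73.]), 'case': array([0.6589, 0.3695]), 'casesize': array([70., 73.]), 'yaw': np.float64(-79.7), 'yawcase': np.float64(-79.7), 'ztop': np.float64(0.0763), 'n': 345, 'along': np.float64(0.009), 'perp_blue': None}, {'rib': array([ 0.6039, -0.0865]), 'ribsize': array([16., 50.]), 'case': array([ 0.6161, -0.0863]), 'casesize': array([89., 93.]), 'yaw': np.float64(-1.0), 'yawcase': np.float64(-1.5), 'ztop': np.float64(0.0815), 'n': 199, 'along': np.float64(0.027), 'perp_blue': np.float64(0.032)}]
(array([0.1878, 0.6247]), np.float64(0.03214838585475277))
```

View pics/s3.png

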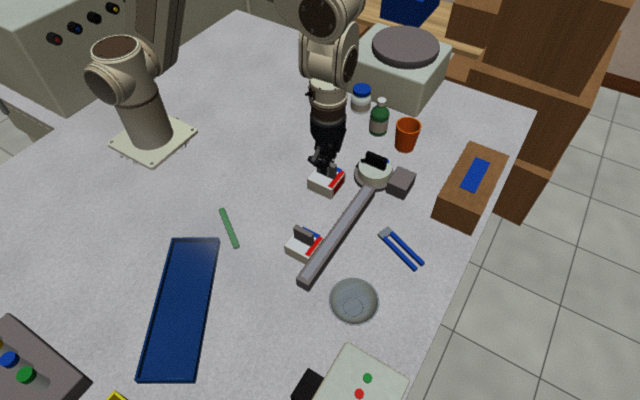

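The scene picture shows cassette A standing at the bar at (303,245) with its red plate on it. Cassette B hangs in the gripper at (325,180) with red facing the bar.

Emit:
servo_tool(commands=[[5,0,0,30,0],[5,0,0,30,0],[5,0,0,20,0],[5,0,0,7,0],[5,-10,0,0,0],[5,-9,0,0,0],[5,-3,0,0,0],[5,0,0,1,0],[5,-1,0,0,0],[5,0,0,0,0]])

```text
clock: 19.45
eef_pos: [0.6045, 0.0545, 0.0595]
tool_rot: [-0.004, 1.0, -0.0, 0.0]
ft_force: [0.4, -1.0, -1.9]
grip_width: 0.0131
grasp_force: 60.1
```

Emit:
servo_tool(commands=[[5,-1,0,0.7,0],[5,-1,0,0.5,0],[5,-1,0,0,0],[5,0,0,0,0]])

```text
clock: 19.95
eef_pos: [0.6048, 0.0545, 0.0589]
tool_rot: [-0.004, 1.0, -0.0, -0.002]
ft_force: [-9.3, 0.4, 7.0]
grip_width: 0.0135
grasp_force: 61.4
```

Emit:
servo_tool(commands=[[25,0,0,0,0],[40,0,0,0,0],[50,0,0,0,0],[50,0,0,0,0],[50,0,0,-30,0],[50,0,0,-40,0],[50,0,0,-40,0],[50,0,0,-40,0],[50,0,0,-30,0],[50,0,0,0,0],[50,0,0,0,0]])

```text
clock: 21.32
eef_pos: [0.607, 0.0545, 0.2372]
tool_rot: [-0.004, 1.0, -0.0, -0.001]
ft_force: [0.9, -0.3, -0.6]
grip_width: 0.0499
grasp_force: 0.0
```

```bash
cat >> h.py <<'E'
def check():
    for c in("wrist","top","scene"):
        im,P,K,M=look(c); f=(-.007,.6407 if c!="top" else .6367)
        t=(P[...,2]>.07)&(P[...,2]<.095)&(np.hypot(P[...,0]-.637,P[...,1]-.213)<.04)
        q=P[t]
        if len(q)>30: print(c,"turret",cv2.minAreaRect((q[:,:2]*1000).astype(np.float32)))
        for k in cassettes(im,P):
            if k["ribsize"].max()<58 and abs(k["rib"][1]-.213)>.02: print(c,k["rib"],k["yaw"],k["yawcase"],"z",k["ztop"],"n",k["n"],"rib-to-face",round(np.polyval(f,k["rib"][1])-k["rib"][0],4),"along",k["along"],"blue",k["perp_blue"])
E
python3 - <<'E'
from h import *
check(); plan(.637,.213,.16,90.4)
E
```

```text
wrist turret ((638.497802734375, 212.71484375), (59.69497299194336, 14.670892715454102), 1.1708709001541138)
wrist [0.57   0.3615] 16.4 1.2 z 0.0632 n 64 rib-to-face 0.0681 along 0.057 blue None
wrist [ 0.6059 -0.0857] 0.5 0.6 z 0.0828 n 1203 rib-to-face 0.0354 along 0.028 blue 0.028
wrist [0.6049 0.0542] 0.5 0.5 z 0.0836 n 796 rib-to-face 0.0354 along 0.028 blue 0.027
top turret ((633.4035034179688, 211.5240936279297), (57.88605880737305, 15.122761726379395), 0.9723138809204102)
top [ 0.6001 -0.0875] 0.2 0.7 z 0.0829 n 119 rib-to-face 0.0372 along 0.031 blue None
scene turret ((637.8717041015625, 213.56118774414062), (58.424102783203125, 17.74323081970215), 1.5660256147384644)
scene [0.6033 0.0536] 3.2 30.7 z 0.0811 n 186 rib-to-face 0.037 along 0.027 blue 0.03
scene [ 0.6037 -0.0854] 0.2 -0.4 z 0.0814 n 204 rib-to-face 0.0376 along 0.027 blue 0.031
shift [-31.8 158.4  76.2] turn 0.0 | tilt [-0.003 -0.    -1.   ] yaw 90.4
```

Emit:
servo_tool(commands=[[50,-6.2,31.7,0,0],[50,-6.2,31.7,0,0],[50,-6.2,31.7,0,0],[50,-6.2,31.7,0,0],[50,-7,31.7,0,0],[50,0,0,40,0],[50,0,0,40,0],[50,0,0,40,0],[50,0,0,40,0],[50,0,0,19,0],[50,0,0,0,0],[50,0,0,0,0]])

```text
clock: 22.98
eef_pos: [0.6385, 0.2134, 0.0597]
tool_rot: [-0.004, 1.0, 0.0, 0.0]
ft_force: [-0.0, -0.2, -0.2]
grip_width: 0.05
grasp_force: 0.0
```

Emit:
servo_tool(commands=[[5,0,0,0,0],[5,0,0,0,0],[5,0,0,0,0],[5,0,0,0,0],[5,0,0,0,0],[5,0,0,0,0]])

```text
clock: 23.72
eef_pos: [0.6389, 0.214, 0.0608]
tool_rot: [-0.004, 1.0, 0.001, 0.001]
ft_force: [-0.1, 1.7, 5.4]
grip_width: 0.0134
grasp_force: 60.3
```

Emit:
servo_tool(commands=[[5,0,0,0,-0.131],[5,0,0,0,-0.131],[5,0,0,0,-0.131],[5,0,0,0,-0.131],[5,0,0,0,-0.131],[5,0,0,0,-0.131],[5,0,0,0,-0.131],[5,0,0,0,-0.131],[5,0,0,0,0],[5,0,0,0,0],[5,0,0,0,0]])

```text
clock: 25.1
eef_pos: [0.6378, 0.2158, 0.0608]
tool_rot: [-0.504, 0.863, 0.002, 0.001]
ft_force: [-4.4, 5.7, 6.9]
grip_width: 0.0133
grasp_force: 60.4
```

Run:
```python
from h import *
o=status.get_obs(); print(o["eef_pos"],yawy(),o["ft_force"],o["ft_torque"],o["joint_pos"])
im,P,K,M=look("wrist","w6")
for c in("top","scene"):
  im,P,K,M=look(c)
  for k in cassettes(im,P): 
    if k["rib"][0]<.62 and abs(k["rib"][1])<.2: print(c,k["rib"],k["yaw"],k["ztop"])
```

```text
[0.6378 0.2158 0.0608] 150.57754975562258 [-4.3664  5.6683  6.8706] [1.001  0.658  0.0153] [ 0.3246  0.6956  0.2492  1.1227  0.0039 -0.7327]
top [0.5996 0.0523] -0.0 0.0835
top [ 0.6001 -0.0877] 0.2 0.0837
scene [0.6035 0.0544] -0.3 0.081
scene [ 0.6039 -0.0853] 1.0 0.0816
```

View pics/w6.png

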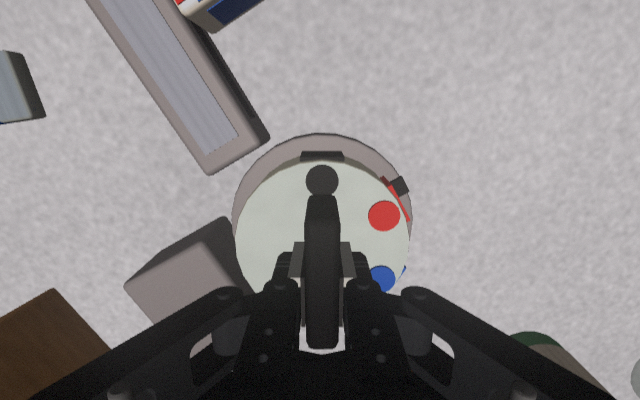

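The picture shows the red mark at the pointer, around (385,215) and (400,187). I'll let go, rise and wait.

Emit:
servo_tool(commands=[[20,0,0,0,0],[30,0,0,0,0],[40,0,0,0,0],[40,0,0,0,0],[40,0,0,-40,0],[40,0,0,-40,0],[40,0,0,-40,0],[40,0,0,-40,0],[40,0,0,-20,0],[40,0,0,0,0.175],[40,0,0,0,0.175],[40,0,0,0,0.175],[40,0,0,0,0.175],[40,0,0,0,0.175],[40,0,0,0,0.175],[40,0,0,0,0],[40,0,0,0,0]])

```text
clock: 27.38
eef_pos: [0.6382, 0.2131, 0.2392]
tool_rot: [-0.004, 1.0, -0.0, -0.0]
ft_force: [0.0, 0.1, -0.5]
grip_width: 0.0399
grasp_force: 0.0
```

Run:
```python
from h import *
check(); plan(.606,.0542,.24,90.4)
```

```text
wrist turret ((639.083251953125, 213.189208984375), (59.7325325012207, 14.339573860168457), 60.695133209228516)
wrist [ 0.6059 -0.0535] -0.5 0.4 z 0.0804 n 1761 rib-to-face 0.0352 along 0.029 blue 0.029
wrist [0.6045 0.0548] 0.7 0.4 z 0.0828 n 1341 rib-to-face 0.0359 along 0.029 blue 0.028
top [0.5994 0.0523] -0.0 1.0 z 0.0836 n 118 rib-to-face 0.0369 along 0.03 blue 0.028
top [ 0.5998 -0.0562] 2.0 3.2 z 0.0838 n 117 rib-to-face 0.0373 along 0.031 blue 0.029
scene turret ((636.1417846679688, 213.3350830078125), (60.05595016479492, 19.7376708984375), 63.33522415161133)
scene [0.6032 0.0543] 1.7 -10.3 z 0.08 n 185 rib-to-face 0.0372 along 0.027 blue 0.031
scene [ 0.6042 -0.0537] -1.1 -2.4 z 0.0815 n 200 rib-to-face 0.0369 along 0.026 blue 0.031
shift [  33.1 -158.8   -0.7] turn -0.001 | tilt [-0. -0. -1.] yaw 90.4
```

Cassette A has been knocked about 32 mm along the bar and still looks flush. I'll go above it for a closer look, which also gives the hold time.

Emit:
servo_tool(commands=[[40,4.6,-38,0,0],[40,4.6,-38,0,0],[40,4.6,-38,0,0],[40,4.6,-38,0,0],[40,4.6,-38,0,0],[40,4.6,-38,0,0],[40,4.6,-38,0,0],[40,0,0,0,0],[40,0,0,0,0],[40,0,0,0,0],[40,0,0,0,0],[40,0,0,0,0]])

```text
clock: 29.02
eef_pos: [0.6074, -0.0522, 0.2393]
tool_rot: [-0.003, 1.0, 0.0, -0.0]
ft_force: [0.7, 0.4, 0.7]
grip_width: 0.0403
grasp_force: 0.0
```

Run:
```python
from h import *
check()
im,P,K,M=look("wrist","w7"); o=status.get_obs(); print(o["eef_pos"])
for k in cassettes(im,P):
  if abs(k["rib"][1]+.0537)<.02: plan(*k["rib"],.058,90+k["yaw"])
```

```text
wrist turret ((638.7853393554688, 212.299560546875), (61.97658157348633, 14.313796043395996), 60.48698043823242)
wrist [ 0.6052 -0.0543] 0.4 0.2 z 0.0837 n 789 rib-to-face 0.0358 along 0.028 blue 0.027
wrist [0.6044 0.0538] 0.0 0.4 z 0.0831 n 1073 rib-to-face 0.0359 along 0.028 blue 0.028
top turret ((634.4705200195312, 211.41563415527344), (60.66776657104492, 14.554803848266602), 59.68109130859375)
top [0.5999 0.0523] -0.1 -0.0 z 0.0835 n 117 rib-to-face 0.0364 along 0.03 blue 0.027
scene turret ((638.184326171875, 213.31500244140625), (60.384971618652344, 17.380470275878906), 62.229942321777344)
scene [0.6035 0.0544] -0.7 32.8 z 0.081 n 183 rib-to-face 0.0368 along 0.026 blue 0.031
scene [ 0.6042 -0.0542] 0.3 -2.0 z 0.082 n 200 rib-to-face 0.0369 along 0.027 blue 0.031
[ 0.6073 -0.0527  0.2393]
shift [  2.2  -1.9 181.3] turn -0.001 | tilt [-0. -0. -1.] yaw 90.3
```

View pics/w7.png

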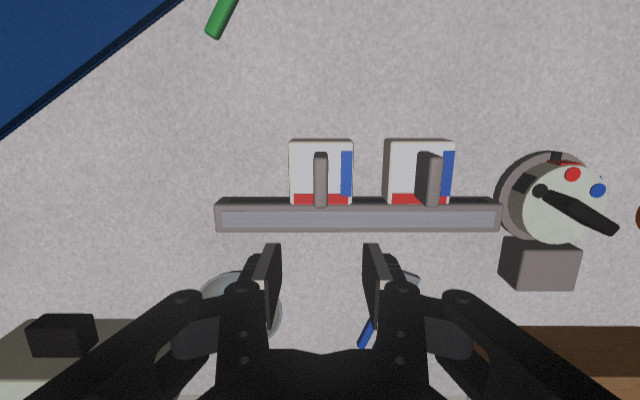

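The picture shows both cassettes square and flush on the bar at (320,172) and (420,172), with the red mark at the pointer. More than a second has passed, so I'll turn cassette A.

Emit:
servo_tool(commands=[[40,2.2,-1.9,40,0],[40,0,0,40,0],[40,0,0,40,0],[40,0,0,40,0],[40,0,0,21,0],[40,0,0,0,0],[5,0,0,0,0],[5,0,0,0,0],[5,0,0,0,0],[5,0,0,0,0],[5,0,0,0,0],[5,0,0,-30,0],[5,0,0,-40,0],[5,20,-30,0,0],[5,0,0,0,0],[5,0,0,0,0]])

```text
clock: 31.22
eef_pos: [0.5846, -0.085, 0.1274]
tool_rot: [-0.002, 1.0, 0.0, -0.001]
ft_force: [0.3, -0.0, -2.7]
grip_width: 0.0136
grasp_force: 59.9
```

Emit:
servo_tool(commands=[[5,0,0,0,0.1745],[5,0,0,0,0.1745],[5,0,0,0,0.1745],[5,0,0,0,0.1745],[5,0,0,0,0.1745],[5,0,0,0,0.1745],[5,0,0,0,0.1745],[5,0,0,0,0.1745],[5,0,0,0,0.1745],[5,0,0,0,0],[5,0,0,0,0]])

```text
clock: 32.6
eef_pos: [0.5852, -0.0846, 0.1278]
tool_rot: [0.704, 0.71, -0.0, -0.0]
ft_force: [0.8, 0.7, -2.2]
grip_width: 0.0131
grasp_force: 60.0
```

Run:
```python
from h import *
o=status.get_obs(); print(o["eef_pos"],yawy(),o["ft_force"],o["ft_torque"],o["joint_pos"],o["grip_width"])
plan(.5855,-.085,.060,.4)
im,P,K,M=look("wrist","w8")
z=P[...,2]; I=im.astype(int); m=(I[...,2]>1.5*I[...,0])&(z>.06)&(z<.13)&(np.hypot(P[...,0]-.585,P[...,1]+.085)<.07)
print(m.sum(), np.nanmedian(P[m],0) if m.any() else "")
check()
```

```text
[ 0.5852 -0.0846  0.1278] 0.4844568666066254 [ 0.8328  0.7087 -2.1881] [0.0025 0.0064 0.0453] [-0.1435  0.487   0.0679  1.1526 -0.      1.4189] 0.013068143960779497
shift [-0.5  0.3 67.8] turn 0.001 | tilt [-0.001  0.    -1.   ] yaw 0.5
1688 [ 0.6155 -0.0766  0.1089]
top turret ((634.1903686523438, 210.861083984375), (60.49781036376953, 14.131227493286133), 60.22025680541992)
top [0.5998 0.0523] -0.0 -0.4 z 0.0837 n 118 rib-to-face 0.0366 along 0.03 blue 0.028
scene turret ((637.1392822265625, 212.9468536376953), (60.2918815612793, 16.585710525512695), 62.27587890625)
scene [0.6031 0.0543] -3.1 23.8 z 0.0804 n 184 rib-to-face 0.0372 along 0.027 blue 0.032
```

Emit:
servo_tool(commands=[[5,0,0,30,0],[5,0,0,30,0],[5,0,0,6,0],[5,0,10,0,0],[5,0,7,0,0],[5,0,2,1.5,0],[5,0,1,0.5,0],[5,0,0,0,0],[5,0,0,0,0]])

```text
clock: 33.92
eef_pos: [0.6035, -0.0849, 0.0611]
tool_rot: [0.705, 0.709, -0.002, -0.001]
ft_force: [-5.8, 0.2, 0.2]
grip_width: 0.0133
grasp_force: 60.5
```

Emit:
servo_tool(commands=[[5,0,0,1,0],[5,0,1,0.5,0],[5,0,0,0,0],[5,0,0,0,0]])

```text
clock: 34.42
eef_pos: [0.6036, -0.0849, 0.0599]
tool_rot: [0.705, 0.709, -0.002, -0.002]
ft_force: [-9.8, -0.6, 4.2]
grip_width: 0.013
grasp_force: 61.0
```

Emit:
servo_tool(commands=[[25,0,-1.5,0,0],[40,0,0,0,0],[40,0,0,0,0],[40,0,0,-30,0],[40,0,0,-40,0],[40,0,0,-40,0],[40,0,0,-40,0],[40,0,0,-30,0],[40,0,0,0,-0.1745],[40,0,0,0,-0.1745],[40,0,0,0,-0.1745],[40,0,0,0,-0.1745],[40,0,0,0,-0.1745],[40,0,0,0,-0.1745],[40,0,0,0,-0.1745],[40,0,0,0,-0.1745],[40,0,0,0,-0.1745],[40,0,0,0,0]])

```text
clock: 36.67
eef_pos: [0.6051, -0.0848, 0.2391]
tool_rot: [-0.002, 1.0, -0.0, 0.0]
ft_force: [1.1, 0.2, 1.3]
grip_width: 0.0399
grasp_force: 0.0
```

Run:
```python
from h import *
check(); plan(.6048,.0542,.24,90.4)
```

```text
wrist turret ((637.9131469726562, 210.9859161376953), (58.09111785888672, 14.535788536071777), 60.79206466674805)
wrist [0.6045 0.0532] 0.9 0.4 z 0.0829 n 1186 rib-to-face 0.0359 along 0.028 blue 0.031
wrist [ 0.6057 -0.0826] -89.6 -89.8 z 0.0834 n 934 rib-to-face 0.0356 along 0.028 blue 0.027
top turret ((634.5059204101562, 211.32550048828125), (59.95599365234375, 14.552857398986816), 60.56283187866211)
top [0.5996 0.0523] -0.1 0.1 z 0.0829 n 118 rib-to-face 0.0367 along 0.03 blue 0.028
scene turret ((638.2357788085938, 213.0294189453125), (58.9996452331543, 15.995692253112793), 63.712982177734375)
scene [0.6036 0.0549] 0.0 -6.7 z 0.0804 n 183 rib-to-face 0.0367 along 0.026 blue 0.03
scene [ 0.6044 -0.0813] -89.2 -89.5 z 0.0827 n 185 rib-to-face 0.0369 along 0.03 blue 0.026
shift [ -0.3 139.   -1.1] turn -0.004 | tilt [ 0. -0. -1.] yaw 90.2
```

Emit:
servo_tool(commands=[[40,0,46,0,0],[40,0,46,0,0],[40,0,47,0,0],[40,0,0,40,0],[40,0,0,40,0],[40,0,0,40,0],[40,0,0,40,0],[40,0,0,21,0],[40,0,0,0,0],[5,0,0,0,0],[5,0,0,0,0],[5,0,0,0,0],[5,0,0,0,0],[5,0,0,0,0],[5,0,0,-30,0],[5,0,0,-40,0],[5,20,0,0,0],[5,0,0,0,0],[5,0,0,0,0]])

```text
clock: 39.2
eef_pos: [0.5837, 0.0539, 0.1268]
tool_rot: [-0.003, 1.0, -0.0, -0.001]
ft_force: [-0.5, 0.1, -2.0]
grip_width: 0.0132
grasp_force: 59.7
```

Emit:
servo_tool(commands=[[5,0,0,0,0.1745],[5,0,0,0,0.1745],[5,0,0,0,0.1745],[5,0,0,0,0.1745],[5,0,0,0,0.1745],[5,0,0,0,0.1745],[5,0,0,0,0.1745],[5,0,0,0,0.1745],[5,0,0,0,0.1745],[5,0,0,0,0],[5,0,0,0,0]])

```text
clock: 40.58
eef_pos: [0.5841, 0.054, 0.1272]
tool_rot: [0.704, 0.71, -0.0, -0.0]
ft_force: [-1.2, -0.4, -2.9]
grip_width: 0.0131
grasp_force: 59.7
```

Run:
```python
from h import *
o=status.get_obs(); print(o["eef_pos"],yawy(),o["ft_force"],o["joint_pos"],o["grip_width"])
plan(.5855,.054,.060,.4)
im,P,K,M=look("wrist","w9")
z=P[...,2]; I=im.astype(int); m=(I[...,2]>1.5*I[...,0])&(z>.06)&(z<.13)&(np.hypot(P[...,0]-.585,P[...,1]-.054)<.07)
print(m.sum(), np.nanmedian(P[m],0) if m.any() else "")
check()
```

```text
[0.5841 0.054  0.1272] 0.4533442741256204 [-1.1805 -0.4122 -2.8872] [ 0.0923  0.4787  0.0526  1.1457 -0.      1.6551] 0.01308439792537215
shift [-0.   1.5 67.2] turn 0.001 | tilt [-0.001 -0.    -1.   ] yaw 0.5
1688 [0.6142 0.0619 0.1085]
top turret ((634.6718139648438, 211.5690460205078), (61.65492248535156, 14.018524169921875), 59.91032791137695)
top [ 0.6001 -0.0829] -86.0 -90.6 z 0.0826 n 120 rib-to-face 0.0372 along 0.029 blue 0.03
scene turret ((637.8219604492188, 212.7476806640625), (60.122615814208984, 16.7967586517334), 62.2000846862793)
scene [ 0.6046 -0.0819] -91.2 -88.5 z 0.0822 n 183 rib-to-face 0.0366 along 0.03 blue 0.026
```

Emit:
servo_tool(commands=[[5,0,0,30,0],[5,0,0,30,0],[5,0,0,6,0],[5,0,10,0,0],[5,0,7,0,0],[5,0,2,1.5,0],[5,0,1,1,0],[5,0,1,0.5,0],[5,0,0,0,0],[5,0,0,0,0]])

```text
clock: 42.02
eef_pos: [0.6028, 0.0542, 0.0596]
tool_rot: [0.705, 0.709, -0.002, -0.002]
ft_force: [-8.9, -0.2, 4.5]
grip_width: 0.0132
grasp_force: 60.7
```

Emit:
servo_tool(commands=[[25,0,-1.5,0,0],[40,0,0,0,0],[40,0,0,0,0],[40,0,0,-30,0],[40,0,0,-40,0],[40,0,0,-40,0],[40,0,0,-40,0],[40,0,0,-30,0],[40,0,0,0,0.175],[40,0,0,0,0.175],[40,0,0,0,0.175],[40,0,0,0,0],[40,0,0,0,0]])

```text
clock: 43.65
eef_pos: [0.6037, 0.0542, 0.2389]
tool_rot: [0.864, 0.503, 0.0, 0.0]
ft_force: [-0.3, 0.1, 0.5]
grip_width: 0.04
grasp_force: 0.0
```

Run:
```python
from h import *
check(); plan(.6388,.213,.06,-29.5)
```

```text
wrist turret ((632.4855346679688, 201.89511108398438), (35.20024108886719, 14.371702194213867), 61.192691802978516)
wrist [0.6045 0.0564] -89.5 -90.1 z 0.0835 n 847 rib-to-face 0.0358 along 0.027 blue 0.028
top turret ((634.7273559570312, 212.0283966064453), (61.20000457763672, 14.347503662109375), 60.74061965942383)
top [ 0.6013 -0.0832] -89.2 -91.5 z 0.0834 n 112 rib-to-face 0.036 along 0.029 blue 0.029
scene turret ((638.0344848632812, 212.87652587890625), (60.0519905090332, 15.4616060256958), 62.57246398925781)
scene [0.6035 0.0568] -87.8 -86.2 z 0.0825 n 152 rib-to-face 0.0368 along 0.03 blue 0.027
scene [ 0.6043 -0.0811] -89.6 -91.2 z 0.0821 n 185 rib-to-face 0.037 along 0.031 blue 0.026
shift [155.4 -48.1 178.8] turn -0.003 | tilt [-0. -0. -1.] yaw -29.7
```

Both blue plates are flush. Next comes the turret.

Emit:
servo_tool(commands=[[45,38.8,-12,0,0],[45,38.8,-12,0,0],[45,38.8,-12,0,0],[45,39,-12,0,0],[45,0,0,40,0],[45,0,0,40,0],[45,0,0,40,0],[45,0,0,40,0],[45,0,0,19,0],[45,0,0,0,0],[5,0,0,0,0],[5,0,0,0,0],[5,0,0,0,0],[5,0,0,0,0],[5,0,0,0,0],[5,0,0,0,0]])

```text
clock: 45.8
eef_pos: [0.6373, 0.215, 0.0618]
tool_rot: [0.864, 0.503, -0.0, -0.002]
ft_force: [-7.2, 3.0, 4.1]
grip_width: 0.013
grasp_force: 61.0
```

Run:
```python
from h import *
o=status.get_obs(); print(o["eef_pos"],yawy(),o["ft_force"],o["joint_pos"])
check()
```

```text
[0.6373 0.215  0.0618] -29.641855751785428 [-7.2081  2.9759  4.1365] [0.3236 0.6954 0.2517 1.1281 0.0041 2.4117]
wrist turret ((638.9808349609375, 213.8679962158203), (45.9743537902832, 51.27058029174805), 10.629959106445312)
top [ 0.6016 -0.0827] -90.0 -89.9 z 0.0833 n 120 rib-to-face 0.0357 along 0.029 blue 0.029
top [0.5997 0.0549] -90.8 -88.5 z 0.0832 n 126 rib-to-face 0.0366 along 0.028 blue 0.03
scene turret ((632.0408325195312, 201.21151733398438), (32.82374572753906, 42.06435012817383), 71.44331359863281)
scene [0.6041 0.0571] -88.4 -88.0 z 0.082 n 150 rib-to-face 0.0362 along 0.03 blue 0.026
scene [ 0.6045 -0.0815] -89.7 -87.6 z 0.0823 n 183 rib-to-face 0.0368 along 0.03 blue 0.026
```

Emit:
servo_tool(commands=[[5,0,0,0,-0.131],[5,0,0,0,-0.131],[5,0,0,0,-0.131],[5,0,0,0,-0.131],[5,0,0,0,-0.131],[5,0,0,0,-0.131],[5,0,0,0,-0.131],[5,0,0,0,-0.131],[5,0,0,0,0],[5,0,0,0,0],[5,0,0,0,0],[20,0,0,0,0],[30,0,0,0,0],[40,0,0,0,0],[40,0,0,0,0],[40,0,0,-40,0],[40,0,0,-40,0],[40,0,0,-40,0],[40,0,0,-40,0],[40,0,0,-20,0]])

```text
clock: 48.45
eef_pos: [0.6401, 0.213, 0.2431]
tool_rot: [0.498, 0.867, 0.002, 0.002]
ft_force: [1.0, 1.0, -0.2]
grip_width: 0.0404
grasp_force: 0.0
```

Emit:
servo_tool(commands=[[40,0,0,0,0.131],[40,0,0,0,0.131],[40,0,0,0,0.131],[40,0,0,0,0.131],[40,0,0,0,0],[40,0,0,0,0],[40,0,0,0,0],[40,0,0,0,0]])

```text
clock: 49.45
eef_pos: [0.6391, 0.2129, 0.2398]
tool_rot: [0.705, 0.709, -0.0, 0.0]
ft_force: [-0.3, -0.1, -0.0]
grip_width: 0.04
grasp_force: 0.0
```

Run:
```python
from h import *
print(yawy()); look("top","t5")
check(); plan(.6047,.0564,.24,0.4)
```

```text
0.2862236685851941
wrist turret ((638.7850341796875, 212.98744201660156), (14.226422309875488, 60.08726119995117), 30.264291763305664)
wrist [0.6046 0.0575] -89.4 -101.9 z 0.0831 n 671 rib-to-face 0.0357 along 0.028 blue 0.028
top [ 0.5999 -0.0832] -85.4 -92.2 z 0.0833 n 119 rib-to-face 0.0373 along 0.029 blue 0.03
top [0.5995 0.0549] -89.9 -89.2 z 0.0829 n 127 rib-to-face 0.0368 along 0.029 blue 0.03
scene turret ((637.3897094726562, 213.83218383789062), (14.13036060333252, 61.07483673095703), 30.54351234436035)
scene [0.6031 0.0573] -90.4 -89.9 z 0.0816 n 151 rib-to-face 0.0372 along 0.031 blue 0.027
scene [ 0.6046 -0.0813] -88.2 -90.2 z 0.0818 n 185 rib-to-face 0.0367 along 0.031 blue 0.026
shift [-156.4  -35.1   -0.2] turn -0.002 | tilt [ 0.  0. -1.] yaw 0.3
```

View pics/t5.png

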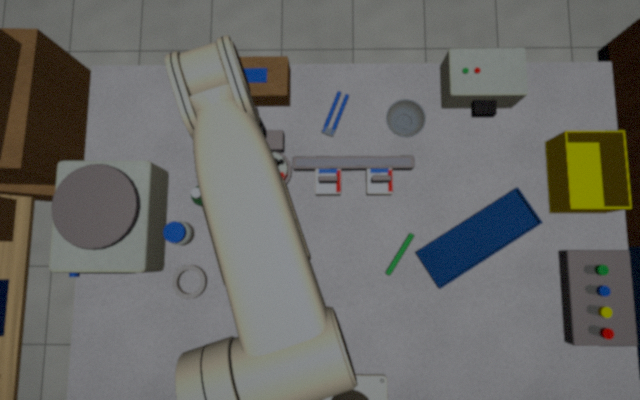

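The top picture shows both cassettes at the bar at (328,180) and (380,180), blue to the bar. The turret measures 120°, so blue, and has been held for over a second. Next is the tray, with cassette A first into the far slot.

Emit:
servo_tool(commands=[[40,-42,-4.8,0,0],[40,-42,-4.8,0,0],[40,-42,-4.8,0,0],[40,-42,-4.8,0,0],[40,-42,-4.8,0,0],[40,-42,-4.8,0,0],[40,-43,-4.8,0,0],[40,0,0,40,0],[40,0,0,40,0],[40,0,0,40,0],[40,0,0,40,0],[40,0,0,21,0],[40,0,0,0,0],[5,0,0,0,0],[5,0,0,0,0],[5,0,0,0,0],[5,0,0,0,0],[5,0,0,0,0],[5,0,0,-30,0],[5,0,0,-30,0]])

```text
clock: 52.15
eef_pos: [0.6061, -0.0822, 0.1199]
tool_rot: [0.706, 0.709, -0.0, -0.0]
ft_force: [0.0, 0.1, -2.1]
grip_width: 0.0131
grasp_force: 59.1
```

Run:
```python
from h import *
o=status.get_obs(); print(o["eef_pos"],yawy(),o["ft_force"],o["joint_pos"])
plan(.483,-.393,.15,32)
```

```text
[ 0.6061 -0.0822  0.1199] 0.25628164828043 [ 0.0234  0.0685 -2.0767] [-0.1348  0.5318  0.1206  1.1608 -0.      1.4315]
shift [-310.2 -124.5  -30. ] turn -0.554 | tilt [-0.001  0.    -1.   ] yaw 0.3
```

Emit:
servo_tool(commands=[[5,0,0,-30,0],[5,-38.8,-15.6,0,0],[5,-38.8,-15.6,0,0],[5,-38.8,-15.6,0,0],[5,-38.8,-15.6,0,0],[5,-38.8,-15.6,0,0],[5,-38.8,-15.6,0,0],[5,-38.8,-15.6,0,0],[5,-38.8,-15.3,0,0],[5,0,0,0,-0.139],[5,0,0,0,-0.139],[5,0,0,0,-0.139],[5,0,0,0,-0.137],[5,0,0,0,0],[5,0,0,0,0]])

```text
clock: 54.02
eef_pos: [0.4839, -0.3933, 0.1495]
tool_rot: [0.486, 0.874, -0.0, 0.0]
ft_force: [0.0, -0.4, -3.1]
grip_width: 0.0132
grasp_force: 59.2
```

Run:
```python
from h import *
o=status.get_obs(); print(o["eef_pos"],yawy(),o["ft_force"],o["joint_pos"],o["grip_width"])
for c in("wrist","scene"):
  im,P,K,M=look(c,"x1_"+c)
  for m in viewer.masks_of(c,"tray")[:1]: print(c,m["p"],rect(P,m["mask"],.015,.03))
```

```text
[ 0.4839 -0.3933  0.1495] 31.89337795429445 [ 0.0401 -0.4249 -3.1418] [-0.6825  0.5322  0.2019  1.2395 -0.      0.3316] 0.013224564223481346
wrist 0.96 [ 442.6158 -326.8282  115.3811  139.7777   32.2377 2696.       21.4711]
scene 0.81 [ 453.9958 -345.5369  116.4764  331.1454   31.9366 1015.       21.2026]
```

View pics/x1_wrist.png

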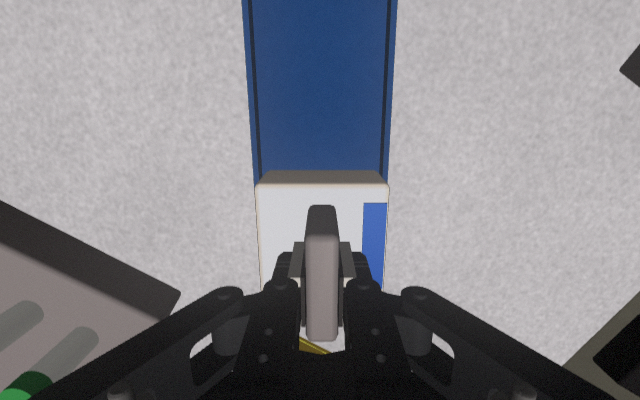

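The picture shows the cassette held in line with the tray (tray walls at columns 250 and 390), blue strip on the right.

Emit:
servo_tool(commands=[[5,0,0,30,0],[5,0,0,30,0],[5,0,0,20,0],[5,0,0,4,0],[5,0,0,1.5,0],[5,0,0,0,0],[5,0,0,0,0]])

```text
clock: 55.1
eef_pos: [0.483, -0.3927, 0.0649]
tool_rot: [0.485, 0.875, 0.0, -0.0]
ft_force: [-3.9, 3.4, 5.5]
grip_width: 0.0131
grasp_force: 60.9
```

Emit:
servo_tool(commands=[[25,0,0,0,0],[40,0,0,0,0],[40,0,0,0,0],[40,0,0,-30,0],[40,0,0,-40,0],[40,0,0,-40,0],[40,0,0,-40,0],[40,0,0,-30,0],[40,0,0,0,0.138],[40,0,0,0,0.138],[40,0,0,0,0.138],[40,0,0,0,0.138],[40,0,0,0,0],[40,0,0,0,0]])

```text
clock: 56.85
eef_pos: [0.4837, -0.3932, 0.2432]
tool_rot: [0.704, 0.71, -0.0, -0.0]
ft_force: [-0.5, 0.6, 0.4]
grip_width: 0.0401
grasp_force: 0.0
```

Run:
```python
from h import *
check(); plan(.605,.0565,.06,.4)
```

```text
wrist [ 0.4849 -0.3931] -58.1 -57.9 z 0.0884 n 883 rib-to-face 0.1585 along 0.028 blue 0.027
top turret ((633.993408203125, 211.1381072998047), (14.90649127960205, 59.39103698730469), 31.435218811035156)
top [0.6    0.0549] -89.8 -90.1 z 0.0827 n 125 rib-to-face 0.0363 along 0.028 blue 0.03
top [ 0.4805 -0.3934] -58.5 -57.5 z 0.0879 n 149 rib-to-face 0.159 along 0.03 blue 0.029
scene turret ((637.0831909179688, 214.1919708251953), (13.972172737121582, 62.980892181396484), 31.319683074951172)
scene [0.6036 0.057 ] -90.7 -88.2 z 0.0819 n 152 rib-to-face 0.0367 along 0.03 blue 0.026
scene [ 0.4842 -0.3914] -57.8 -57.9 z 0.0868 n 293 rib-to-face 0.1592 along 0.03 blue 0.027
shift [448.8 124.6 183.3] turn 0.0 | tilt [ 0. -0. -1.] yaw 0.4
```

Emit:
servo_tool(commands=[[40,49.9,13.8,0,0],[40,49.9,13.8,0,0],[40,49.9,13.8,0,0],[40,49.9,13.8,0,0],[40,49.9,13.8,0,0],[40,49.9,13.8,0,0],[40,49.9,13.8,0,0],[40,49.9,13.8,0,0],[40,49.9,13.8,0,0],[40,0,0,45,0],[40,0,0,45,0],[40,0,0,45,0],[40,0,0,48,0],[40,0,0,0,0],[40,0,0,0,0],[5,0,0,0,0],[5,0,0,0,0],[5,0,0,0,0],[5,0,0,0,0],[5,0,0,0,0]])

```text
clock: 59.5
eef_pos: [0.6029, 0.0568, 0.063]
tool_rot: [0.705, 0.709, -0.001, -0.001]
ft_force: [-8.8, -0.4, 9.1]
grip_width: 0.013
grasp_force: 59.1
```

Emit:
servo_tool(commands=[[5,0,0,0,0],[5,0,0,-30,0],[5,0,0,-30,0],[5,0,0,-40,0],[5,0,0,0,0]])

```text
clock: 60.12
eef_pos: [0.6082, 0.057, 0.1659]
tool_rot: [0.705, 0.709, 0.004, 0.003]
ft_force: [0.8, -0.0, -2.9]
grip_width: 0.013
grasp_force: 59.3
```

Run:
```python
from h import *
o=status.get_obs(); print(o["eef_pos"],yawy(),o["ft_force"],o["joint_pos"],o["grip_width"])
plan(.425,-.299,.16,32)
```

```text
[0.6082 0.057  0.1659] 0.3759939648519308 [ 0.8184 -0.0131 -2.9047] [ 0.0934  0.4893  0.1752  1.2459 -0.      1.6577] 0.012994936234752577
shift [-354.8 -185.6    3.6] turn -0.552 | tilt [ 0.011  0.001 -1.   ] yaw 0.4
```

Emit:
servo_tool(commands=[[5,-39.5,-20.3,0,0],[5,-39.5,-20.3,0,0],[5,-39.5,-20.3,0,0],[5,-39.5,-20.3,0,0],[5,-39.5,-20.3,0,0],[5,-39.5,-20.3,0,0],[5,-39.5,-20.3,0,0],[5,-39.5,-20.3,0,0],[5,-39.5,-20.3,0,0],[5,0,0,0,-0.138],[5,0,0,0,-0.138],[5,0,0,0,-0.138],[5,0,0,0,-0.138],[5,0,0,0,0],[5,0,0,0,0]])

```text
clock: 62.0
eef_pos: [0.4243, -0.2998, 0.16]
tool_rot: [0.486, 0.874, 0.0, -0.0]
ft_force: [0.1, -0.0, -3.3]
grip_width: 0.013
grasp_force: 59.5
```

Run:
```python
from h import *
o=status.get_obs(); print(o["eef_pos"],yawy(),o["ft_force"],o["grip_width"])
plan(.425,-.299,.0675,32)
im,P,K,M=look("wrist","x2")
q=P[(np.hypot(P[...,0]-.425,P[...,1]+.299)<.05)&(P[...,2]>.08)]; h,e=np.histogram(q[:,2],40); print(e[h.argsort()[-3:]])
print([ (k["rib"],k["yaw"]) for k in cassettes(*look("top")[:2])])
```

```text
[ 0.4243 -0.2998  0.16  ] 31.895036476905528 [ 0.1256 -0.0249 -3.2626] 0.013013574350263435
shift [ 0.3  1.  92.5] turn -0.002 | tilt [-0.  0. -1.] yaw 31.9
[0.2309 0.2272 0.1338]
[(array([0.6549, 0.3671]), np.float64(89.1)), (array([0.6346, 0.2116]), np.float64(-59.2)), (array([ 0.4828, -0.3955]), np.float64(-60.7))]
```

Emit:
servo_tool(commands=[[5,0,0,30,0],[5,0,0,30,0],[5,0,0,20,0],[5,0,0,8,0],[5,0,0,2,0],[5,0,0,0,0],[5,0,0,0,0]])

```text
clock: 62.98
eef_pos: [0.4252, -0.3004, 0.0712]
tool_rot: [0.485, 0.875, -0.0, 0.001]
ft_force: [-0.8, -0.2, -3.3]
grip_width: 0.0132
grasp_force: 59.3
```

Emit:
servo_tool(commands=[[5,0,0,2,0],[5,0,0,2,0],[5,0,0,1,0],[5,0,0,0,0],[5,0,0,0,0]])

```text
clock: 63.6
eef_pos: [0.4249, -0.3004, 0.0678]
tool_rot: [0.485, 0.875, -0.0, 0.001]
ft_force: [-4.6, 2.0, 12.4]
grip_width: 0.0127
grasp_force: 61.8
```

On the floor with 12 N. I'll release and rise, then check.

Emit:
servo_tool(commands=[[25,0,0,0,0],[40,0,0,0,0],[40,0,0,0,0],[40,0,0,-30,0],[40,0,0,-40,0],[40,0,0,-40,0],[40,0,0,-40,0],[40,0,0,-30,0],[40,0,0,0,0],[40,0,0,0,0],[40,0,0,0,0]])

```text
clock: 64.97
eef_pos: [0.4238, -0.2994, 0.2436]
tool_rot: [0.485, 0.875, 0.0, -0.002]
ft_force: [0.2, 0.6, -0.1]
grip_width: 0.0401
grasp_force: 0.0
```

Run:
```python
from h import *
check()
look("scene","end")
c=np.array([.454,-.3455]); 
im,P,K,M=look("wrist")
for k in cassettes(im,P):
  d=k["rib"]-c; print("tray along/across",d@[.53,-.848],d@[.848,.53],k["ztop"])
print(status.get_obs()["clock"],status.get_obs()["grasp_force"])
```

```text
wrist [ 0.4267 -0.3006] -58.1 -58.0 z 0.0886 n 800 rib-to-face 0.2161 along 0.028 blue 0.028
wrist [ 0.4845 -0.3923] -57.9 -57.9 z 0.0884 n 693 rib-to-face 0.1589 along 0.028 blue 0.027
top turret ((633.936767578125, 211.15174865722656), (15.22243881225586, 59.51080322265625), 31.765567779541016)
top [ 0.4857 -0.4013] -60.2 -57.6 z 0.0892 n 63 rib-to-face 0.1538 along 0.019 blue 0.034
top [ 0.4226 -0.3013] -58.2 -58.8 z 0.0882 n 145 rib-to-face 0.2162 along 0.029 blue 0.028
scene turret ((637.811767578125, 213.46627807617188), (14.155357360839844, 60.988304138183594), 30.58954620361328)
scene [ 0.4264 -0.2996] -58.1 -57.4 z 0.0866 n 246 rib-to-face 0.2164 along 0.03 blue 0.028
scene [ 0.4845 -0.3915] -57.8 -57.6 z 0.0868 n 294 rib-to-face 0.1589 along 0.03 blue 0.027
tray along/across -0.052415408447265624 0.0008742476806640359 0.0886
tray along/across 0.05624170501708986 0.0009297449951171278 0.0885
65.225 0.0
```

View pics/end.png

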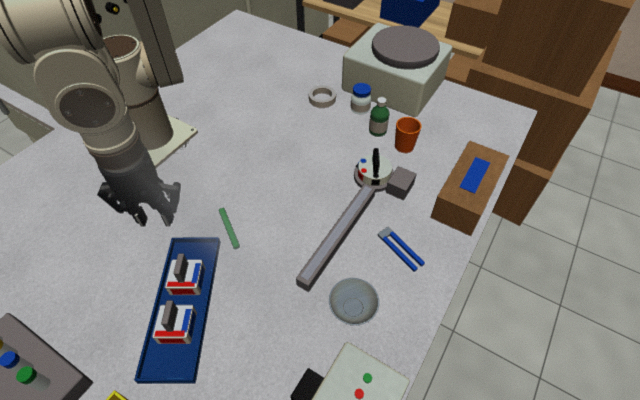

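The picture shows both cassettes flat in the tray at (185,273) and (175,323). The turret is at blue, at (375,170), and the bystanders are where they started. I'm handing the job in.

```bash
python3 -c "
from workcell import bot
print(bot.job_done())"
```

```text
the job is handed in; nothing more can be done
None
```

I checked in both cassettes present (red plates, then blue) and set them flat in the blue tray; the turret is at blue, the bystanders look undisturbed, and the job was handed in at about 65 s (no verdict came back).

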